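# Clamp a maple piece with the ratcheting clamp lever of a routing jig

### The arm

A 7-joint arm with a two-finger parallel gripper is mounted at the origin on a cart in front of the work surface, level with it; the furniture and walls round the work are solid. World frame = base frame: x ahead of the robot, y to its left, z up, the work surface at z = 0. Lengths are in m, angles in rad, forces in N, time in s.
With the tool pointing down it reaches from about 0.35 to 0.9 m from the base axis. Payload 8.1 kg.
Tool frame: the origin (TCP) lies at the very end of the fingers, on their centre line; the grasp point (between the pads) lies 19 mm behind it; y points along the fingers, x is the direction in which the jaws open and shut, and the axes are right-handed (so a half turn about y gives the same grasp; the last joint's range is limited). The gripper opens to 92 mm and grips with 3 to 60 N. Pads are 19 mm wide; open, the fingers measure 130 mm over their backs; the gripper's body (75 mm by 190 mm) begins 47 mm behind the grasp point.
Start: joints at [-1.403, 0.434, 0.025, 1.573, -0.012, 1.134, -0.075], TCP at [0.167, 0.602, 0.227] pointing down, gripper open.
Joint ranges: [-2.62, 2.62], [-0.44, 2.09], [-1.27, 1.32], [0.08, 2.57], [-1.32, 4.46], [0.12, 2], [-2.74, 2.74]. Speed limits (rad/s): [2.22, 2.22, 3.01, 3.01, 3.14, 3.14, 3.14].

### API

Orientations are given as a rotation vector (axis times angle).
In Python, from cell import arm, imaging gives the robot as it stands. The module is installed in compiled form; this text tells all that it offers.
- The arm moves only by the tool send_rows, never from a script. Its argument "steps" is a list of rows, each a list of 5 numbers: the opening, from 0 (shut) to 1 (fully open), then the shift along the tool's x, y, z in cm, then the turn about the tool's y in rad. In form: [[jaw, x, y, z, roll], ...]. A call has 1 to 20 rows; each row is the pose to reach, as a shift and turn from the pose commanded when the call began, along the tool's axes at that moment; what a row does not reach only later rows make up. A row lasts 1/8 s, in which the tool goes at most 62.5 mm and 10.7 degrees, less where a joint would pass 70% of its speed; a pose out of reach is approached as far as the arm can. A call with a gripper value outside its range is refused whole. The fingers move at their own pace and stop on an object; "squeeze" is the grip in N (left out, the last holds). Time passes only in rows, so rows that repeat a pose let the fingers close. It gives the time, the measured TCP pose, the force and the opening at its end, in the units of the state.
- arm.observe(): the state, without advancing time (a new reading comes with each control period).
- imaging.get_image(name): name is "scene" or "top"; returns the picture (480x640x3 uint8, blue, green, red); there is no depth.
- imaging.camera_params(name): a dict with "camera_matrix" (3x3 intrinsics, pixels), "distortion" ([k1, k2, p1, p2, k3] as OpenCV has them; the pictures are not rectified), "position" and "orientation" of the camera in the world. Camera axes: x right, y down, z forward; pixel columns grow to the right and rows downward; lengths in m; the calibration is good to about 2 mm. A picture is of the moment at which its call begins. camera_params takes no time and is no camera call.
- arm.sign_off(): hands the job in, once; it reports no verdict.
The state is a dict: "clock": time; "joints": joint angles; "dq": joint speeds; "joint_efforts": joint torques, N m; "position": TCP position; "ee_rot": TCP orientation; "force": force on the tool from outside, world axes, zero at the start; "ft_torque": the same for the moment, N m; "width": opening from 0.0 (shut) to 1.0 (fully open).
Only numpy, scipy, OpenCV 4.12 (cv2) and the standard library are available. Lean on these libraries where they do the work, as an engineer would, in place of code of your own. Each camera call takes 0.05 s, during which the arm holds its last target.

### The job

Clamp the maple piece firmly under the rubber foot of the jig: turn the black clamp lever clockwise, and where its stop pin ends the swing, lift it off its serrations, swing it back, let it drop in again and turn on. Stop when it takes about 7.5 N at the middle of the lever's grip to turn it (it runs at 4.5 to 5 N; over 10 N bruises the wood), then let go with the lever sunk in its serrations. Do not ram the lever into its stop pins, and leave the maple and the collet nut on the jig where they lie.

Things in the scene. Friction and masses are not known exactly. Their poses are not given: they have to be found in the camera images.
- jig: Clamping jig fixed to the worktop: aluminium base plate 165 x 160 x 15 mm, grey post at its back and an arm over the maple (arm and boss: top at 112 mm, 29 mm to each side of the screw axis). Origin on the worktop under the vertical clamp screw; z up, -x is its front (towards the robot), y to the left.
- stops: The two upright steel stop pins on lugs at the front of the jig's arm, 8 mm thick, tops 156 mm above the worktop, 38 mm from the screw axis; fixed, same origin and axes as the jig. They limit the lever, lifted or not, to 0.80 rad either side of straight front (the jig's -x). Never push the lever against a pin with over 25 N at the grip.
- hub (a point): Point on the vertical axis of the clamp screw (the jig's x = y = 0), 151 mm above the worktop, level with the middle of the lever's grip while the lever is down.
- lever_grip (a point): Middle of the black lever's grip, 81 mm out from the screw axis. The grip is flat-sided, 16 mm wide, 18 mm high, 54 mm long along the lever, rising outward by 0.24 rad; free at both sides and above, and below it down to the collet nut (53 mm above the worktop).
- clamp_lever: The whole black lever: hub (41 mm across, top at 146 mm), arm and grip. Origin on the screw axis under the hub; its -x axis points out along the lever, z up.
- lever_lift (a joint): Height of the lever off the screw's serrations, m: 0 = down and engaged, clear from 0.006, top 0.014. A spring and its weight pull it down (about 4 N). Let go on top of a tooth it slips into the nearest gap, or drops in when turned by up to 0.2 rad.
- lever_turn (a joint): Angle of the lever relative to the screw, rad, positive clockwise from above; 0 at the start. While down it is held at a multiple of 0.393 rad (16 serrations) with about 0.02 rad of play; while lifted it turns freely and the screw stays.
- screw (a joint): Angle of the clamp screw, rad, positive clockwise from above (tightening), 0 to 0.45 at the start; stays when let go. The lever points (screw + lever_turn - 0.70) rad clockwise of straight front. The foot meets the maple at about 1.75 to 2.25 (the maple's height differs from run to run).
- foot: Round rubber foot, 29 mm across, under the screw; origin at the centre of its underside. Goes down 4.5 mm per rad of screw. Turning takes 4.5 to 5 N across the middle of the grip (0.4 N m; less farther out) until the foot meets the maple, then soon rises: 7 to 9 N (0.57 to 0.73 N m) is properly tight, less is loose, over 10 N (0.82 N m) bruises the wood.
- maple: Maple piece, 44 x 130 x 32 mm, loose on a plywood rest strip under the foot; origin at the centre of its underside, long along y. It must not shift by more than 10 mm.
- nut: Steel collet nut, 27 x 31 x 38 mm, standing loose on the front part of the jig's base plate, below the lever's swing; origin at the centre of its underside.

How it is judged:
On the way:
1. the lever has been lifted clear of its serrations (value of joint lever_lift above 0.006 m), for 0.1 s.
At the end, for the whole second after the job is handed in: The foot presses on the maple with 25 to 100 N (about 6.4 to 10.5 N at the middle of the lever's grip while turning), the lever is let go, down in its serrations within 2 mm, the maple lies still within 10 mm and the collet nut stands within 15 mm of where they were (contact force between foot and maple between 25 and 100 N and value of joint lever_lift below 0.002 m and distance of maple from where it was at the start of the episode below 0.01 m and distance of nut from where it was at the start of the episode below 0.015 m and linear speed of maple below 0.01 m/s); the robot touches nothing.
It fails at once if the maple is bruised: foot force over 100 N (contact force between foot and maple above 100 N).
It fails at once if the lever is rammed into a stop pin (over 50 N at the pin, over 25 N at the grip) (contact force between clamp_lever and stops above 50 N).
It fails at once if the maple is shifted by more than 10 mm (distance of maple from where it was at the start of the episode above 0.01 m).
It fails at once if the collet nut is moved by more than 15 mm (distance of nut from where it was at the start of the episode above 0.015 m).
It also fails if it takes over 72 s, if anything falls off the work surface, if the arm or the gripper's body presses on something with over 40 N, if the wrist force passes 120 N, or if a joint passes its speed limit or range.

## Working session

There is one attempt and no reset: what is moved stays moved. The work goes in short steps, Python scripts to look and compute and a tool call to move; the robot and the scene stay as the last step left them, time stands still between calls to the robot, and variables do not carry over. Pictures are saved under pics/ and viewed, and the job is handed in when it is done.

Besides the shell and the picture viewer there is one more tool, called after "Call:" as name(argument=value, ...), one argument or row to a line, values as JSON. send_rows: Moves the arm, as the interface text tells. Its arguments: {"type":"object","properties":{"steps":{"type":"array","items":{"type":"array","items":{"type":"number"}}},"squeeze":{"type":"number"}},"required":["steps"]}

```bash
mkdir -p pics; python3 - <<'E'
from cell import arm, imaging
import cv2
s=arm.observe()
for k in s: print(k,s[k])
for n in("scene","top"):
    cv2.imwrite(f"pics/{n}0.png",imaging.get_image(n)); print(n,imaging.camera_params(n))
E
```

```text
clock 0.0
joints [-1.40260255  0.4352418   0.02500261  1.57414533 -0.01159205  1.13401054
 -0.07510291]
dq [ 0.00149454 -0.00073593  0.00123003 -0.00232512  0.00153496  0.00011494
 -0.00017568]
joint_efforts [ 6.05559326e-04 -6.67840648e+01  9.85693149e-01 -3.14449883e+01
 -6.04372169e-02  4.32647823e-02  1.78240052e-04]
position [0.16711708 0.60167902 0.22591499]
ee_rot [-1.3264165  -1.0065223   1.00854011]
force [ 1.12184638 -0.06182734 -0.29084625]
ft_torque [-0.0230048  -0.03084513 -0.00052905]
width 0.999332156732144
scene {'camera_matrix': array([[531.24067963,   0.        , 323.20432806],
       [  0.        , 531.24067963, 240.53280469],
       [  0.        ,   0.        ,   1.        ]]), 'distortion': array([0.05508086, 0.        , 0.        , 0.        , 0.        ]), 'position': array([-0.06437313, -0.43314414,  0.54053449]), 'orientation': array([-1.90253492,  1.06394663, -0.6235606 ])}
top {'camera_matrix': array([[560.41838956,   0.        , 306.70076503],
       [  0.        , 560.41838956, 235.68487243],
       [  0.        ,   0.        ,   1.        ]]), 'distortion': array([-0.13493616,  0.        ,  0.        ,  0.        ,  0.        ]), 'position': array([ 0.43345976, -0.05767103,  0.96925104]), 'orientation': array([-2.09255801,  2.13578577, -0.14934914])}
```

View pics/scene0.png

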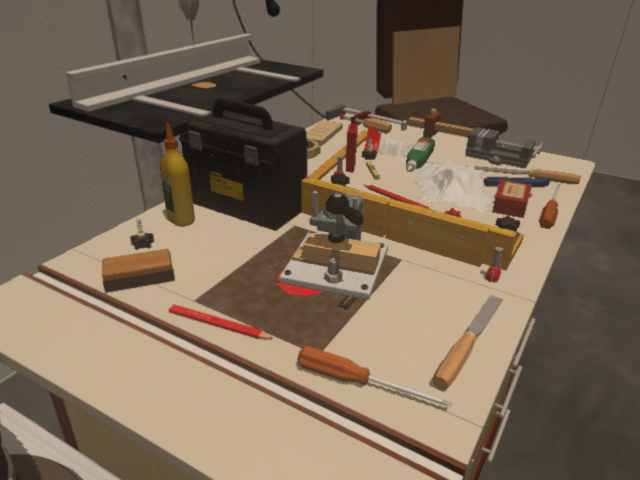

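View pics/top0.png

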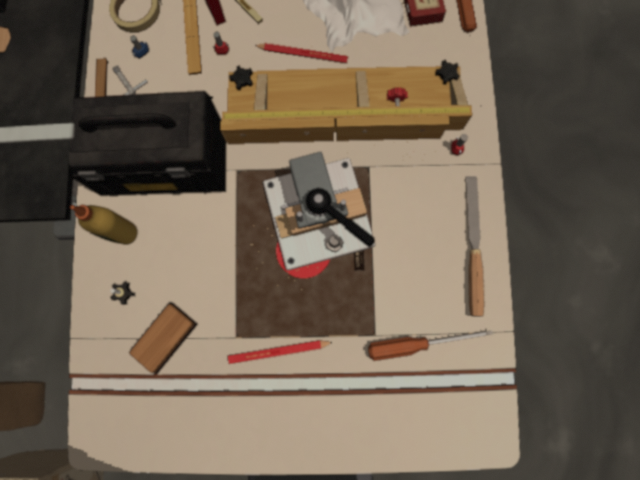

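```bash
python3 - <<'E'
import cv2
a=cv2.imread("pics/top0.png")[140:280,250:390]; cv2.imwrite("pics/t0z.png",cv2.resize(a,(700,700)[:2],interpolation=cv2.INTER_CUBIC)[:600])
a=cv2.imread("pics/scene0.png")[180:300,270:400]; cv2.imwrite("pics/s0z.png",cv2.resize(a,(650,600),interpolation=cv2.INTER_CUBIC))
E
```

```text
(no output)
```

View pics/t0z.png

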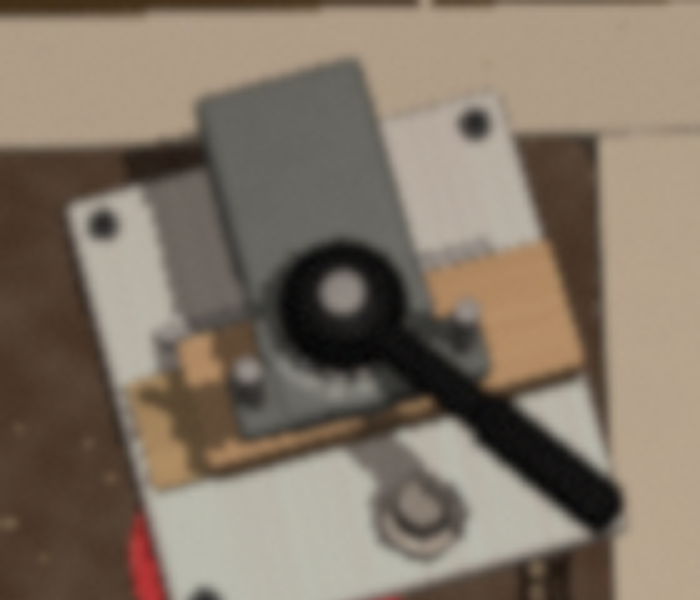

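View pics/s0z.png

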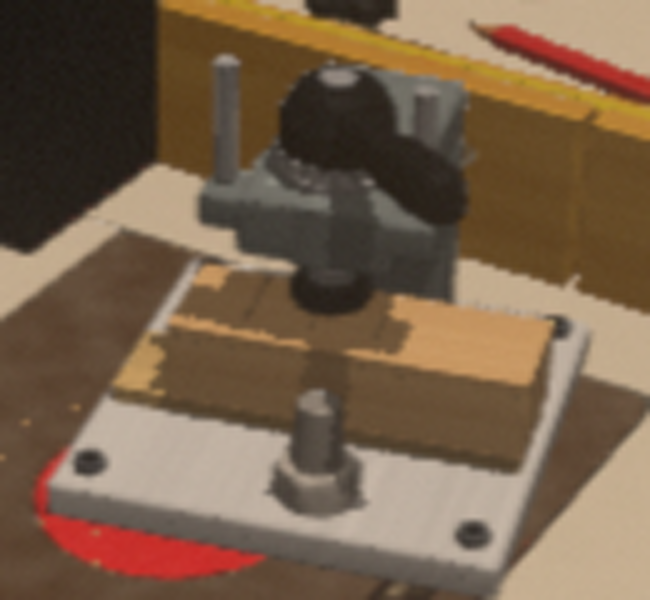

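```bash
cat > h.py <<'E'
import numpy as np, cv2
from scipy.spatial.transform import Rotation as R
from cell import arm, imaging
def ray(n,uv):
    p=imaging.camera_params(n)
    u=cv2.undistortPoints(np.array([[uv]],float),p['camera_matrix'],p['distortion'])[0,0]
    return p['position'],R.from_rotvec(p['orientation']).apply([u[0],u[1],1])
def atz(n,uv,z):
    o,d=ray(n,uv); return o+d*(z-o[2])/d[2]
def proj(n,P):
    p=imaging.camera_params(n); r=R.from_rotvec(p['orientation']).inv()
    return cv2.projectPoints(np.array(P,float).reshape(-1,1,3),r.as_rotvec(),-r.apply(p['position']),p['camera_matrix'],p['distortion'])[0][:,0]
E
python3 - <<'E'
from h import *
print(R.from_rotvec(arm.observe()['ee_rot']).as_matrix().round(3))
t=lambda x,y:(250+x/5,140+y/5)
s=lambda x,y:(270+x/5,180+y/5)
for nm,z,p,q in [("hub",.147,(342,290),(340,78)),("pinR",.156,(250,368),(226,62)),("pinL",.156,(466,310),(428,95)),("tip",.158,(603,510),(448,190)),
  ("cornBL",.015,(70,208),None),("cornBR",.015,(495,92),None),("cornFL",.015,None,(52,487)),("nut",.053,(420,497),(316,400))]:
    print(nm, p and atz("top",t(*p),z).round(4), q and atz("scene",s(*q),z).round(4))
E
```

```text
[[ 0.268 -0.    -0.964]
 [ 0.964 -0.001  0.268]
 [-0.001 -1.    -0.   ]]
hub [ 0.6365 -0.0495  0.147 ] [ 0.635 -0.051  0.147]
pinR [ 0.6112 -0.0217  0.156 ] [ 0.6088 -0.0224  0.156 ]
pinL [ 0.6272 -0.0863  0.156 ] [ 0.6238 -0.0896  0.156 ]
tip [ 0.5656 -0.1246  0.158 ] [ 0.5675 -0.1262  0.158 ]
cornBL [0.7015 0.0474 0.015 ] None
cornBR [ 0.7401 -0.104   0.015 ] None
cornFL None [0.5421 0.0045 0.015 ]
nut [ 0.5885 -0.0729  0.053 ] [ 0.5869 -0.0726  0.053 ]
```

Call:
send_rows(
  steps=[
    [0.5,0,-8,0,0],
    [0.5,0,-8,0,0],
    [0.5,-57.5,-8,-59,2.045],
    [0.5,-57.5,-8,-59,2.045],
    [0.5,-57.5,-8,-59,2.045],
    [0.5,-57.5,-8,-59,2.045],
    [0.5,-57.5,-8,-59,2.045],
    [0.5,-57.5,-8,-59,2.045],
    [0.5,-57.5,-8,-59,2.045],
    [0.5,-57.5,-8,-59,2.045],
    [0.5,-57.5,-8,-59,2.045],
    [0.5,-57.5,-8,-59,2.045],
    [0.5,-57.5,-8,-59,2.045],
    [0.5,-57.5,-8,-59,2.045],
    [0.5,-57.5,-8,-59,2.045],
    [0.5,-57.5,-8,-59,2.045],
    [0.5,-57.5,-8,-59,2.045],
    [0.5,-57.5,-8,-59,2.045],
  ],
)

```text
clock: 2.35
position: [0.5815, -0.1077, 0.3065]
ee_rot: [-1.491, 0.582, -0.58]
force: [0.6, 0.1, -0.5]
width: 0.499
```

Call:
send_rows(
  steps=[
    [0.5,0,6,0,0],
    [0.5,0,12,0,0],
    [0.5,0,12,0,0],
    [0.5,0,12,0,0],
  ],
)

```text
clock: 2.85
position: [0.5829, -0.1091, 0.189]
ee_rot: [-1.49, 0.58, -0.583]
force: [0.4, -0.5, -0.3]
width: 0.499
```

```bash
python3 - <<'E'
from h import *
s=arm.observe()
print(s['joints'].round(3),s['position'].round(4),s['force'].round(2),s['ft_torque'].round(3)); M=R.from_rotvec(s['ee_rot']).as_matrix();print(M.round(3), np.arctan2(M[1,0],M[0,0]))
a=imaging.get_image("top")[140:280,250:390]; cv2.imwrite("pics/t1z.png",cv2.resize(a,(600,600),interpolation=cv2.INTER_CUBIC))
a=imaging.get_image("scene")[150:300,270:420]; cv2.imwrite("pics/s1z.png",cv2.resize(a,(600,600),interpolation=cv2.INTER_CUBIC))
E
```

```text
[-0.39   0.477  0.706  1.746 -0.351  1.047 -0.306] [ 0.5829 -0.1091  0.189 ] [ 0.42 -0.54 -0.33] [-0.135  0.108 -0.027]
[[ 0.736  0.002  0.677]
 [-0.677  0.     0.736]
 [ 0.002 -1.     0.002]] -0.7438718382036403
```

View pics/s1z.png

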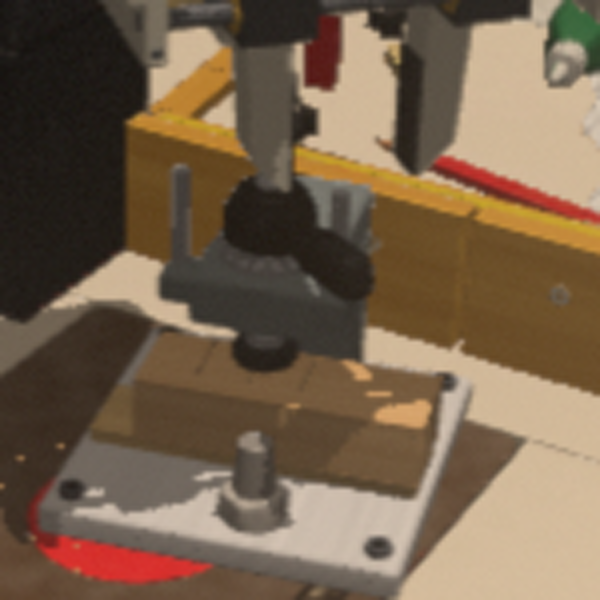

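View pics/t1z.png

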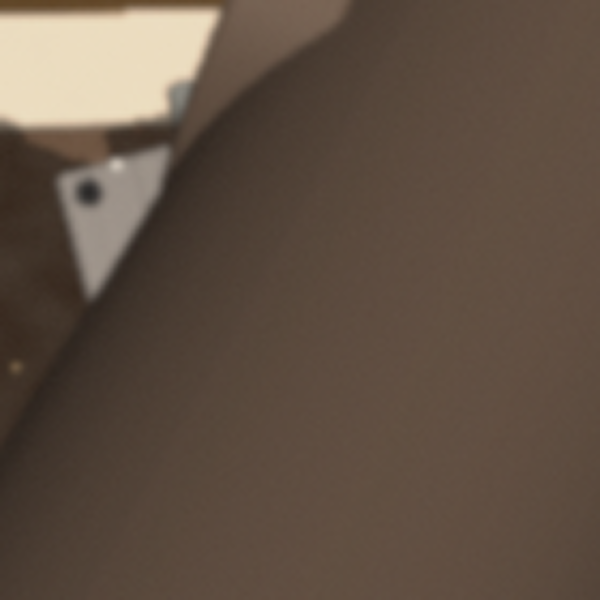

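Call:
send_rows(
  steps=[
    [0.5,0,3,0,0],
    [0.5,0,5.7,0,0],
    [0.5,0,5.7,0,0],
    [0.15,0,5.7,0,0],
    [0.1,0,5.7,0,0],
    [0.1,0,5.7,0,0],
    [0.1,0,5.7,0,0],
    [0.1,0,5.7,0,0],
  ],
  squeeze=15,
)

```text
clock: 3.95
position: [0.582, -0.1097, 0.1302]
ee_rot: [-1.491, 0.582, -0.583]
force: [-1.5, 0.1, 5.8]
width: 0.172
```

```bash
cat >> h.py <<'E'
H=np.array([.6358,-.0502]); PSI=.245
def st():
    s=arm.observe(); M=R.from_rotvec(s['ee_rot']).as_matrix(); d=s['position'][:2]-H; F=s['force'];T=s['ft_torque']
    yaw=np.arctan2(M[1,0],M[0,0]); th=np.arctan2(-d[1],-d[0])
    print('clk',s['clock'],'pos',s['position'].round(4),'yaw %.3f phi_yaw %.3f phi_pos %.3f r %.4f'%(yaw,PSI-(yaw+np.pi/2),PSI-th,np.hypot(*d)))
    print('F',F.round(2),'T',T.round(3),'w',s['width'],'cw torque on lever: rxF %.3f +Mz %.3f'%((d[0]*F[1]-d[1]*F[0]),T[2]), 'tilt',M[:,1].round(3),'j',s['joints'].round(2))
    return s
E
python3 - <<'E'
from h import *
st()
a=imaging.get_image("scene")[150:300,270:420]; cv2.imwrite("pics/s2z.png",cv2.resize(a,(600,600),interpolation=cv2.INTER_CUBIC))
E
```

```text
clk 3.95 pos [ 0.582  -0.1097  0.1302] yaw -0.745 phi_yaw -0.581 phi_pos -0.591 r 0.0802
F [-1.45  0.07  5.84] T [0.138 0.405 0.152] w 0.17220449375269467 cw torque on lever: rxF -0.090 +Mz 0.152 tilt [ 0.001  0.    -1.   ] j [-0.36  0.54  0.66  1.81 -0.41  0.93 -0.26]
```

View pics/s2z.png

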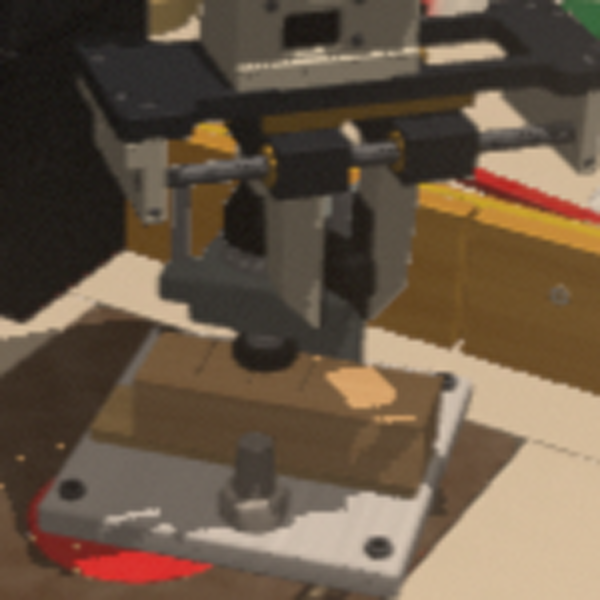

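```bash
cat >> h.py <<'E'
def arc(phi0,phis,r,dz=0,yaw=None,pos=None,rolloff=0,jaw=.1,zs=None):
    "rows for lever angles phis from phi0; frame: tool x at yaw, tool y down, z = x cross y"
    if yaw is None: yaw=PSI-phi0-np.pi/2
    X=np.array([np.cos(yaw),np.sin(yaw)]); Z=np.array([-np.sin(yaw),np.cos(yaw)])
    # right-handed: x X y(down) -> z
    Z=np.cross([X[0],X[1],0],[0,0,-1])[:2]
    G=lambda p:H+r*np.array([-np.cos(PSI-p),-np.sin(PSI-p)])
    g0=G(phi0) if pos is None else np.array(pos)[:2]
    out=[]
    for i,p in enumerate(phis):
        d=(G(p)-g0)*100; out.append([jaw,round(float(d@X),2),round(-(dz if zs is None else zs[i])*100,2),round(float(d@Z),2),round(float(p-phi0+rolloff),3)])
    print(out); return out
E
python3 - <<'E'
from h import *
arc(-.583,[-.583+.1*i for i in range(1,7)],.0805,dz=.001)
E
```

```text
[[0.1, -0.8, -0.1, 0.04, 0.1], [0.1, -1.6, -0.1, 0.16, 0.2], [0.1, -2.38, -0.1, 0.36, 0.3], [0.1, -3.13, -0.1, 0.64, 0.4], [0.1, -3.86, -0.1, 0.99, 0.5], [0.1, -4.55, -0.1, 1.41, 0.6]]
```

Call:
send_rows(
  steps=[
    [0.1,-0.8,-0.1,0.04,0.1],
    [0.1,-1.6,-0.1,0.16,0.2],
    [0.1,-2.38,-0.1,0.36,0.3],
    [0.1,-2.38,-0.1,0.36,0.3],
  ],
)

```text
clock: 4.5
position: [0.5668, -0.0908, 0.1305]
ee_rot: [-1.414, 0.813, -0.813]
force: [1.3, -0.3, -4.2]
width: 0.173
```

```bash
python3 - <<'E'
from h import *
st()
E
```

```text
clk 4.5 pos [ 0.5668 -0.0908  0.1305] yaw -1.044 phi_yaw -0.282 phi_pos -0.287 r 0.0801
F [ 1.25 -0.33 -4.15] T [-0.256 -0.164  0.102] w 0.17320522572838032 cw torque on lever: rxF 0.074 +Mz 0.102 tilt [-0.    -0.001 -1.   ] j [-0.45  0.54  0.76  1.86 -0.45  0.93 -0.53]
```

```bash
python3 - <<'E'
from h import *
arc(-.283,[-.283+.1*i for i in range(1,9)],.0803,dz=-.0006)
E
```

```text
[[0.1, -0.8, 0.06, 0.04, 0.1], [0.1, -1.6, 0.06, 0.16, 0.2], [0.1, -2.37, 0.06, 0.36, 0.3], [0.1, -3.13, 0.06, 0.63, 0.4], [0.1, -3.85, 0.06, 0.98, 0.5], [0.1, -4.53, 0.06, 1.4, 0.6], [0.1, -5.17, 0.06, 1.89, 0.7], [0.1, -5.76, 0.06, 2.44, 0.8]]
```

Call:
send_rows(
  steps=[
    [0.1,-0.8,0.06,0.04,0.1],
    [0.1,-1.6,0.06,0.16,0.2],
    [0.1,-2.37,0.06,0.36,0.3],
    [0.1,-3.13,0.06,0.63,0.4],
    [0.1,-3.85,0.06,0.98,0.5],
  ],
)

```text
clock: 5.12
position: [0.5555, -0.0531, 0.1303]
ee_rot: [-1.222, 1.191, -1.191]
force: [-1.9, -0.6, 2.9]
width: 0.178
```

```bash
python3 - <<'E'
from h import *
st()
a=imaging.get_image("scene")[150:300,270:420]; cv2.imwrite("pics/s3z.png",cv2.resize(a,(600,600),interpolation=cv2.INTER_CUBIC))
E
```

```text
clk 5.125 pos [ 0.5555 -0.0531  0.1303] yaw -1.546 phi_yaw 0.220 phi_pos 0.208 r 0.0803
F [-1.86 -0.64  2.87] T [-0.208  0.678  0.312] w 0.1778800487356007 cw torque on lever: rxF 0.046 +Mz 0.312 tilt [-0.001 -0.    -1.   ] j [-0.62  0.56  0.91  1.9  -0.54  0.95 -1.  ]
```

View pics/s3z.png

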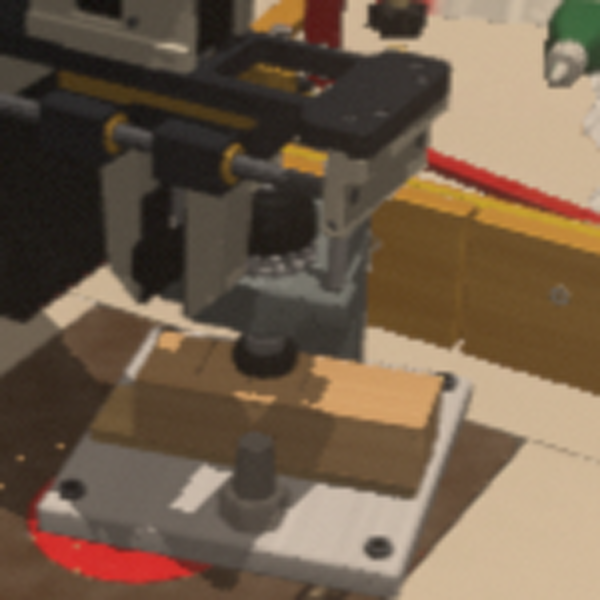

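Call:
send_rows(
  steps=[
    [0.1,-0.8,0.02,0.04,0.1],
    [0.1,-1.6,0.02,0.16,0.2],
    [0.1,-2.37,0.02,0.36,0.3],
    [0.1,-3.13,0.02,0.63,0.4],
    [0.1,-3.49,0.02,0.8,0.45],
  ],
)

```text
clock: 5.8
position: [0.562, -0.0175, 0.1301]
ee_rot: [-0.98, 1.516, -1.512]
force: [-7.6, 0.3, 9.8]
width: 0.171
```

```bash
python3 - <<'E'
from h import *
st()
E
```

```text
clk 5.8 pos [ 0.562  -0.0175  0.1301] yaw -1.994 phi_yaw 0.668 phi_pos 0.663 r 0.0807
F [-7.62  0.27  9.79] T [0.148 1.705 0.21 ] w 0.17132788281511727 cw torque on lever: rxF 0.229 +Mz 0.210 tilt [-0.002  0.001 -1.   ] j [-0.74  0.63  1.03  1.89 -0.64  1.   -1.41]
```

Call:
send_rows(
  steps=[
    [0.1,0.1,0,0,-0.01],
    [0.1,0.12,-0.5,0,-0.01],
    [0.1,0.12,-1.1,0,-0.01],
    [0.1,0.12,-1.1,0,-0.01],
  ],
  squeeze=20,
)

```text
clock: 6.3
position: [0.562, -0.018, 0.141]
ee_rot: [-0.985, 1.508, -1.505]
force: [-3.2, 3.6, -4.7]
width: 0.175
```

```bash
python3 - <<'E'
from h import *
st()
a=imaging.get_image("scene")[150:300,270:420]; cv2.imwrite("pics/s4z.png",cv2.resize(a,(600,600),interpolation=cv2.INTER_CUBIC))
arc(.655,[.655-.1*i for i in range(1,13)],.0805)
E
```

```text
clk 6.3 pos [ 0.562 -0.018  0.141] yaw -1.984 phi_yaw 0.658 phi_pos 0.657 r 0.0806
F [-3.25  3.58 -4.67] T [0.711 0.762 0.228] w 0.1748734856377992 cw torque on lever: rxF -0.160 +Mz 0.228 tilt [-0.001  0.001 -1.   ] j [-0.75  0.61  1.04  1.89 -0.62  1.02 -1.42]
[[0.1, 0.8, 0, 0.04, -0.1], [0.1, 1.6, 0, 0.16, -0.2], [0.1, 2.38, 0, 0.36, -0.3], [0.1, 3.13, 0, 0.64, -0.4], [0.1, 3.86, 0, 0.99, -0.5], [0.1, 4.55, 0, 1.41, -0.6], [0.1, 5.19, 0, 1.89, -0.7], [0.1, 5.77, 0, 2.44, -0.8], [0.1, 6.31, 0, 3.05, -0.9], [0.1, 6.77, 0, 3.7, -1.0], [0.1, 7.17, 0, 4.4, -1.1], [0.1, 7.5, 0, 5.13, -1.2]]
```

View pics/s4z.png

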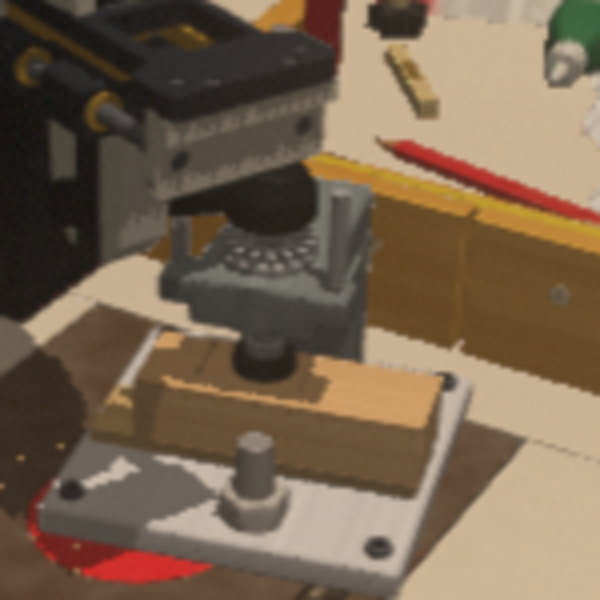

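Call:
send_rows(
  steps=[
    [0.1,0.8,0,0.04,-0.1],
    [0.1,1.6,0,0.16,-0.2],
    [0.1,2.38,0,0.36,-0.3],
    [0.1,3.13,0,0.64,-0.4],
    [0.1,3.86,0,0.99,-0.5],
    [0.1,4.55,0,1.41,-0.6],
    [0.1,5.19,0,1.89,-0.7],
    [0.1,5.77,0,2.44,-0.8],
    [0.1,6.31,0,3.05,-0.9],
    [0.1,6.77,0,3.7,-1.0],
    [0.1,7.17,0,4.4,-1.1],
    [0.1,7.43,0,4.97,-1.178],
    [0.1,7.43,0,4.97,-1.178],
  ],
)

```text
clock: 7.98
position: [0.5788, -0.1064, 0.141]
ee_rot: [-1.476, 0.63, -0.631]
force: [1.3, 5.3, -3.9]
width: 0.17
```

```bash
python3 - <<'E'
from h import *
st()
E
```

```text
clk 7.975 pos [ 0.5788 -0.1064  0.141 ] yaw -0.807 phi_yaw -0.519 phi_pos -0.534 r 0.0801
F [ 1.26  5.29 -3.94] T [ 0.833 -0.088  0.182] w 0.1703587433634102 cw torque on lever: rxF -0.231 +Mz 0.182 tilt [ 0.001  0.001 -1.   ] j [-0.38  0.53  0.69  1.81 -0.41  0.95 -0.32]
```

Call:
send_rows(
  steps=[
    [0.1,0,0.6,0,0],
    [0.1,0,1.05,0,0],
    [0.1,0,1.05,0,0],
  ],
)

```text
clock: 8.35
position: [0.579, -0.1067, 0.1305]
ee_rot: [-1.477, 0.63, -0.632]
force: [4.4, 2.5, -4.6]
width: 0.173
```

```bash
python3 - <<'E'
from h import *
s=st()
a=imaging.get_image("scene")[150:300,270:420]; cv2.imwrite("pics/s5z.png",cv2.resize(a,(600,600),interpolation=cv2.INTER_CUBIC))
arc(-.52,[-.52+.1*i for i in range(1,13)],.0803)
E
```

```text
clk 8.35 pos [ 0.579  -0.1067  0.1305] yaw -0.807 phi_yaw -0.519 phi_pos -0.537 r 0.0801
F [ 4.44  2.46 -4.64] T [ 0.564 -0.82   0.269] w 0.17295649545375688 cw torque on lever: rxF 0.111 +Mz 0.269 tilt [ 0.002 -0.001 -1.   ] j [-0.38  0.54  0.68  1.82 -0.42  0.93 -0.31]
[[0.1, -0.8, 0, 0.04, 0.1], [0.1, -1.6, 0, 0.16, 0.2], [0.1, -2.37, 0, 0.36, 0.3], [0.1, -3.13, 0, 0.63, 0.4], [0.1, -3.85, 0, 0.98, 0.5], [0.1, -4.53, 0, 1.4, 0.6], [0.1, -5.17, 0, 1.89, 0.7], [0.1, -5.76, 0, 2.44, 0.8], [0.1, -6.29, 0, 3.04, 0.9], [0.1, -6.76, 0, 3.69, 1.0], [0.1, -7.16, 0, 4.39, 1.1], [0.1, -7.48, 0, 5.12, 1.2]]
```

View pics/s5z.png

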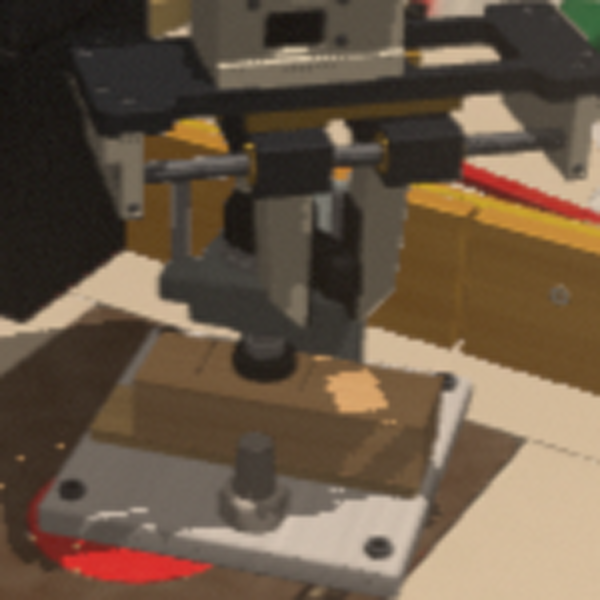

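Call:
send_rows(
  steps=[
    [0.1,-0.4,0.06,0.01,0.05],
    [0.1,-1.2,0.06,0.09,0.15],
    [0.1,-2.0,0.06,0.25,0.25],
    [0.1,-2.37,0.06,0.36,0.3],
  ],
)

```text
clock: 8.9
position: [0.5649, -0.0875, 0.1303]
ee_rot: [-1.393, 0.862, -0.865]
force: [3.3, 1.6, 0.4]
width: 0.173
```

```bash
python3 - <<'E'
from h import *
s=st()
arc(-.22,[-.22+.05*i for i in range(1,13)],.0803)
E
```

```text
clk 8.9 pos [ 0.5649 -0.0875  0.1303] yaw -1.110 phi_yaw -0.216 phi_pos -0.239 r 0.0801
F [3.33 1.55 0.43] T [ 0.15  -0.364  0.424] w 0.1729304629371491 cw torque on lever: rxF 0.014 +Mz 0.424 tilt [ 0.002 -0.001 -1.   ] j [-0.47  0.54  0.78  1.87 -0.46  0.93 -0.59]
[[0.1, -0.4, 0, 0.01, 0.05], [0.1, -0.8, 0, 0.04, 0.1], [0.1, -1.2, 0, 0.09, 0.15], [0.1, -1.6, 0, 0.16, 0.2], [0.1, -1.99, 0, 0.25, 0.25], [0.1, -2.37, 0, 0.36, 0.3], [0.1, -2.75, 0, 0.49, 0.35], [0.1, -3.13, 0, 0.63, 0.4], [0.1, -3.49, 0, 0.8, 0.45], [0.1, -3.85, 0, 0.98, 0.5], [0.1, -4.2, 0, 1.18, 0.55], [0.1, -4.53, 0, 1.4, 0.6]]
```

Call:
send_rows(
  steps=[
    [0.1,-0.46,0,0.01,0.05],
    [0.1,-0.92,0,0.04,0.1],
  ],
)

```text
clock: 9.15
position: [0.5613, -0.0796, 0.1303]
ee_rot: [-1.359, 0.937, -0.941]
force: [4.1, -0.1, -1.0]
width: 0.175
```

```bash
python3 - <<'E'
from h import *
s=st()
E
```

```text
clk 9.15 pos [ 0.5613 -0.0796  0.1303] yaw -1.210 phi_yaw -0.116 phi_pos -0.131 r 0.0801
F [ 4.06 -0.13 -1.05] T [-0.045 -0.527  0.274] w 0.17490380200607514 cw torque on lever: rxF 0.129 +Mz 0.274 tilt [ 0.002 -0.002 -1.   ] j [-0.51  0.54  0.81  1.88 -0.48  0.93 -0.69]
```

Call:
send_rows(
  steps=[
    [0.1,-0.4,0,0.01,0.05],
    [0.1,-0.8,0,0.04,0.1],
  ],
)

```text
clock: 9.4
position: [0.5587, -0.0722, 0.1304]
ee_rot: [-1.322, 1.013, -1.017]
force: [2.2, 0.1, -0.2]
width: 0.17
```

```bash
python3 - <<'E'
from h import *
s=st()
E
```

```text
clk 9.4 pos [ 0.5587 -0.0722  0.1304] yaw -1.310 phi_yaw -0.016 phi_pos -0.032 r 0.0802
F [ 2.2   0.11 -0.16] T [-0.009 -0.291  0.36 ] w 0.17032206423263518 cw torque on lever: rxF 0.039 +Mz 0.360 tilt [ 0.002 -0.002 -1.   ] j [-0.54  0.54  0.84  1.89 -0.5   0.93 -0.78]
```

Still 0.40 N m (foot not in contact). Continue in the same steps.

Call:
send_rows(
  steps=[
    [0.1,-0.4,0,0.01,0.05],
    [0.1,-0.8,0,0.04,0.1],
  ],
)

```text
clock: 9.65
position: [0.5568, -0.0644, 0.1303]
ee_rot: [-1.282, 1.088, -1.092]
force: [2.2, -0.6, 0.7]
width: 0.174
```

```bash
python3 - <<'E'
from h import *
s=st()
E
```

```text
clk 9.65 pos [ 0.5568 -0.0644  0.1303] yaw -1.410 phi_yaw 0.084 phi_pos 0.067 r 0.0803
F [ 2.18 -0.59  0.73] T [-0.194 -0.197  0.402] w 0.17447226685343262 cw torque on lever: rxF 0.077 +Mz 0.402 tilt [ 0.001 -0.002 -1.   ] j [-0.58  0.55  0.87  1.9  -0.52  0.93 -0.87]
```

Call:
send_rows(
  steps=[
    [0.1,-0.2,0,0.0,0.025],
    [0.1,-0.4,0,0.01,0.05],
  ],
)

```text
clock: 9.9
position: [0.5562, -0.0603, 0.1303]
ee_rot: [-1.26, 1.125, -1.128]
force: [1.2, -3.1, 3.3]
width: 0.173
```

```bash
python3 - <<'E'
from h import *
s=st()
E
```

```text
clk 9.9 pos [ 0.5562 -0.0603  0.1303] yaw -1.459 phi_yaw 0.133 phi_pos 0.119 r 0.0803
F [ 1.22 -3.06  3.29] T [-0.611 -0.05   0.329] w 0.17303710492918428 cw torque on lever: rxF 0.256 +Mz 0.329 tilt [ 0.001 -0.001 -1.   ] j [-0.59  0.55  0.88  1.9  -0.53  0.94 -0.92]
```

```bash
cat >> h.py <<'E'
def avg(n=6):
    v=[]
    for i in range(n):
        s=arm.observe(); d=s['position'][:2]-H; F=s['force']; v.append([d[0]*F[1]-d[1]*F[0],s['ft_torque'][2],F[2]]); imaging.get_image("scene")
    v=np.array(v); print((v[:,0]+v[:,1]).round(3),'mean',v.mean(0).round(3),(v[:,0]+v[:,1]).mean().round(3))
E
python3 - <<'E'
from h import *
avg()
E
```

```text
[0.585 0.539 0.43  0.593 0.538 0.538] mean [0.253 0.284 4.941] 0.537
```

Call:
send_rows(
  steps=[
    [0.1,-0.08,0,0.0,0.01],
    [0.1,-0.16,0,0.0,0.02],
  ],
)

```text
clock: 10.45
position: [0.5559, -0.0584, 0.1301]
ee_rot: [-1.252, 1.14, -1.141]
force: [-0.2, -3.4, 5.7]
width: 0.173
```

```bash
python3 - <<'E'
from h import *
st(); avg()
E
```

```text
clk 10.45 pos [ 0.5559 -0.0584  0.1301] yaw -1.478 phi_yaw 0.152 phi_pos 0.143 r 0.0803
F [-0.24 -3.37  5.75] T [-0.839  0.021  0.306] w 0.1730829962247721 cw torque on lever: rxF 0.267 +Mz 0.306 tilt [ 0.001 -0.001 -1.   ] j [-0.6   0.55  0.89  1.9  -0.53  0.94 -0.94]
[0.574 0.586 0.611 0.518 0.579 0.505] mean [0.308 0.254 6.054] 0.562
```

Call:
send_rows(
  steps=[
    [0.1,-0.08,-0.02,0.0,0.01],
    [0.1,-0.16,-0.03,0.0,0.02],
  ],
)

```text
clock: 11.0
position: [0.5557, -0.0565, 0.1302]
ee_rot: [-1.243, 1.155, -1.156]
force: [2.2, -4.4, 2.6]
width: 0.176
```

```bash
python3 - <<'E'
from h import *
st(); avg()
E
```

```text
clk 11.0 pos [ 0.5557 -0.0565  0.1302] yaw -1.498 phi_yaw 0.172 phi_pos 0.166 r 0.0804
F [ 2.22 -4.44  2.64] T [-1.067 -0.295  0.235] w 0.17573832576654153 cw torque on lever: rxF 0.370 +Mz 0.235 tilt [ 0.    -0.001 -1.   ] j [-0.61  0.56  0.89  1.9  -0.53  0.94 -0.95]
[0.605 0.641 0.653 0.514 0.631 0.599] mean [0.379 0.228 3.435] 0.607
```

Call:
send_rows(
  steps=[
    [0.1,-0.08,-0.02,0.0,0.01],
    [0.1,-0.16,-0.03,0.0,0.02],
  ],
)

```text
clock: 11.55
position: [0.5556, -0.0549, 0.1303]
ee_rot: [-1.234, 1.17, -1.171]
force: [2.6, -5.3, -0.5]
width: 0.173
```

```bash
python3 - <<'E'
from h import *
st(); avg()
E
```

```text
clk 11.55 pos [ 0.5556 -0.0549  0.1303] yaw -1.518 phi_yaw 0.192 phi_pos 0.186 r 0.0804
F [ 2.58 -5.28 -0.47] T [-1.196 -0.442  0.242] w 0.17257336441716323 cw torque on lever: rxF 0.436 +Mz 0.242 tilt [ 0.    -0.001 -1.   ] j [-0.61  0.56  0.9   1.9  -0.54  0.94 -0.97]
[0.677 0.671 0.678 0.603 0.677 0.712] mean [0.45  0.219 0.487] 0.67
```

Call:
send_rows(
  steps=[
    [0.5,0,0,0,0],
    [0.5,0,0,0,0],
    [0.5,0,0,0,0],
    [0.5,0,0,0,0],
  ],
)

```text
clock: 12.35
position: [0.5549, -0.0538, 0.1301]
ee_rot: [-1.234, 1.171, -1.168]
force: [-0.1, -0.1, 0.0]
width: 0.494
```

```bash
python3 - <<'E'
from h import *
st(); avg(3)
E
```

```text
clk 12.35 pos [ 0.5549 -0.0538  0.1301] yaw -1.517 phi_yaw 0.191 phi_pos 0.200 r 0.0810
F [-0.13 -0.1   0.04] T [-0.034  0.152  0.009] w 0.49403274938537073 cw torque on lever: rxF 0.008 +Mz 0.009 tilt [-0.001  0.001 -1.   ] j [-0.61  0.56  0.9   1.9  -0.54  0.94 -0.97]
[0.017 0.065 0.016] mean [-0.003  0.036 -0.087] 0.032
```

Call:
send_rows(
  steps=[
    [0.5,0,-2,0,0],
    [0.5,0,-6,0,0],
    [0.5,0,-12,0,0],
    [0.5,0,-14,-6,0],
    [0.5,0,-14,-12,0],
    [0.5,0,-14,-18,0],
    [0.5,0,-14,-20,0],
    [0.5,0,-14,-20,0],
  ],
)

```text
clock: 13.5
position: [0.3534, -0.0651, 0.2702]
ee_rot: [-1.228, 1.171, -1.163]
force: [0.7, 0.1, 0.0]
width: 0.498
```

```bash
python3 - <<'E'
from h import *
st()
a=imaging.get_image("scene")[150:300,270:420]; cv2.imwrite("pics/s6z.png",cv2.resize(a,(600,600),interpolation=cv2.INTER_CUBIC))
a=imaging.get_image("top")[140:280,250:390]; cv2.imwrite("pics/t6z.png",cv2.resize(a,(600,600),interpolation=cv2.INTER_CUBIC))
E
```

```text
clk 13.5 pos [ 0.3534 -0.0651  0.2702] yaw -1.515 phi_yaw 0.190 phi_pos 0.192 r 0.2828
F [0.65 0.15 0.04] T [-0.025  0.13   0.004] w 0.4979793860881992 cw torque on lever: rxF -0.032 +Mz 0.004 tilt [ 0.001  0.008 -1.   ] j [-1.11 -0.26  0.98  2.13  0.23  1.17 -1.75]
```

View pics/s6z.png

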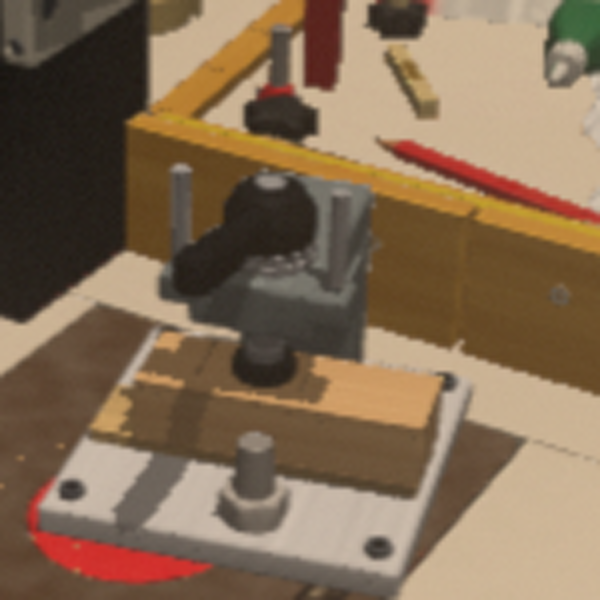

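View pics/t6z.png

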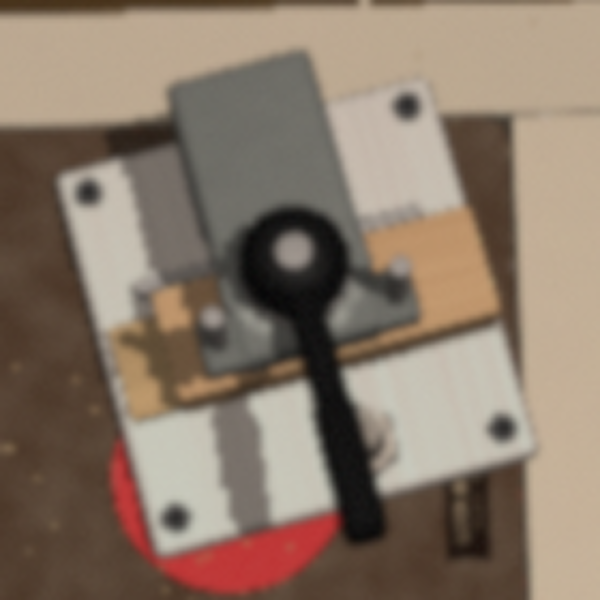

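```bash
python3 - <<'E'
from h import *
k=140/600
t=lambda x,y:(250+x*k,140+y*k); s=lambda x,y:(270+x/4,150+y/4)
h1=atz("top",t(293,249),.147);t1=atz("top",t(362,530),.158)
h2=atz("scene",s(268,182),.147);t2=atz("scene",s(190,280),.158)
for h,q in((h1,t1),(h2,t2)):
    d=h-q;print(h.round(4),q.round(4),PSI-np.arctan2(d[1],d[0]))
for z in(.0,.01): 
  print((proj("scene",[[*H,.147+z]])-[270,150])*4)
E
python3 - <<'E'
import cv2,numpy as np
a=cv2.imread("pics/s0z.png")
E
```

```text
[ 0.6363 -0.0494  0.147 ] [ 0.5349 -0.0709  0.158 ] 0.036184084548383344
[ 0.6344 -0.0494  0.147 ] [ 0.5279 -0.0763  0.158 ] -0.0029430146249588562
[[271.33461047 181.26900556]]
[[272.13919858 159.54321461]]
```

Call:
send_rows(
  steps=[
    [0.5,1.46,0,6,-0.17],
    [0.5,1.46,0,12,-0.17],
    [0.5,1.46,0,18,-0.17],
    [0.5,1.46,0,20.3,-0.17],
    [0.5,1.46,5,20.3,-0.17],
    [0.5,1.46,7,20.3,-0.17],
    [0.5,1.46,7,20.3,-0.17],
  ],
)

```text
clock: 14.48
position: [0.559, -0.0698, 0.1975]
ee_rot: [-1.313, 1.045, -1.043]
force: [-0.3, -0.2, 0.7]
width: 0.5
```

```bash
python3 - <<'E'
from h import *
st()
a=imaging.get_image("scene")[150:300,270:420]; cv2.imwrite("pics/s7z.png",cv2.resize(a,(600,600),interpolation=cv2.INTER_CUBIC))
E
```

```text
clk 14.475 pos [ 0.559  -0.0698  0.1975] yaw -1.348 phi_yaw 0.022 phi_pos -0.005 r 0.0792
F [-0.33 -0.23  0.71] T [-0.019  0.175  0.006] w 0.500196771420774 cw torque on lever: rxF 0.011 +Mz 0.006 tilt [-0.005 -0.004 -1.   ] j [-0.68  0.53  1.05  1.81 -0.51  1.1  -0.79]
```

View pics/s7z.png

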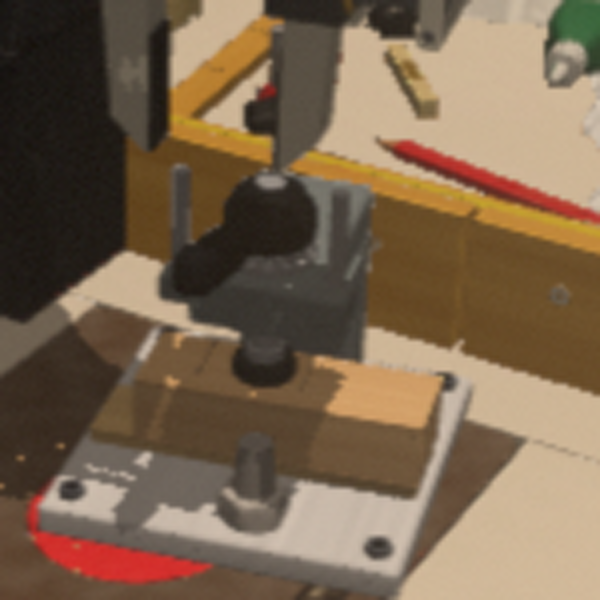

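```bash
python3 - <<'E'
from h import *
for p in (-.02,.02,.19):
  a=PSI-p; d=-np.array([np.cos(a),np.sin(a)])
  print(p,((proj("scene",[[*(H+.081*d),.151],[*(H+.108*d),.158]])-[270,150])*4).round(0).tolist(), ((proj("top",[[*(H+.081*d),.151],[*(H+.108*d),.158]])-[250,140])/140*600).round(0).tolist())
E
```

```text
-0.02 [[219.0, 261.0], [200.0, 278.0]] [[362.0, 467.0], [385.0, 539.0]]
0.02 [[211.0, 260.0], [189.0, 276.0]] [[352.0, 469.0], [372.0, 543.0]]
0.19 [[178.0, 253.0], [144.0, 266.0]] [[313.0, 476.0], [319.0, 551.0]]
```

Call:
send_rows(
  steps=[
    [0.5,0,4,0,0],
    [0.5,0,6.6,0,0],
    [0.5,0,6.6,0,0],
    [0.1,0,6.6,0,0],
    [0.1,0,6.6,0,0],
    [0.1,0,6.6,0,0],
    [0.1,0,6.6,0,0],
    [0.1,0,6.6,0,0],
  ],
)

```text
clock: 15.52
position: [0.5594, -0.0686, 0.1349]
ee_rot: [-1.306, 1.042, -1.042]
force: [-2.8, 2.4, 5.9]
width: 0.172
```

```bash
python3 - <<'E'
from h import *
st();avg(3)
arc(.025,[.025+.03*i for i in range(1,7)],.0803)
E
```

```text
clk 15.525 pos [ 0.5594 -0.0686  0.1349] yaw -1.347 phi_yaw 0.021 phi_pos 0.009 r 0.0786
F [-2.84  2.35  5.91] T [0.446 0.431 0.168] w 0.17246635962761447 cw torque on lever: rxF -0.232 +Mz 0.168 tilt [ 0.     0.001 -1.   ] j [-0.62  0.59  0.98  1.89 -0.59  0.98 -0.73]
[-0.064  0.013 -0.09 ] mean [-0.216  0.169  6.086] -0.047
[[0.1, -0.24, 0, 0.0, 0.03], [0.1, -0.48, 0, 0.01, 0.06], [0.1, -0.72, 0, 0.03, 0.09], [0.1, -0.96, 0, 0.06, 0.12], [0.1, -1.2, 0, 0.09, 0.15], [0.1, -1.44, 0, 0.13, 0.18]]
```

Call:
send_rows(
  steps=[
    [0.1,-0.24,0,0.0,0.03],
    [0.1,-0.48,0,0.01,0.06],
  ],
)

```text
clock: 15.92
position: [0.5584, -0.0641, 0.1349]
ee_rot: [-1.281, 1.088, -1.089]
force: [-0.9, 1.6, 5.4]
width: 0.173
```

```bash
python3 - <<'E'
from h import *
st();avg(4)
a=imaging.get_image("scene")[150:300,270:420]; cv2.imwrite("pics/s8z.png",cv2.resize(a,(600,600),interpolation=cv2.INTER_CUBIC))
E
```

```text
clk 15.925 pos [ 0.5584 -0.0641  0.1349] yaw -1.408 phi_yaw 0.083 phi_pos 0.067 r 0.0786
F [-0.9   1.59  5.38] T [0.164 0.434 0.225] w 0.1730796745543288 cw torque on lever: rxF -0.135 +Mz 0.225 tilt [ 0.001  0.    -1.   ] j [-0.64  0.6   1.    1.89 -0.6   0.99 -0.78]
[0.089 0.131 0.089 0.134] mean [-0.124  0.235  6.972] 0.111
```

View pics/s8z.png

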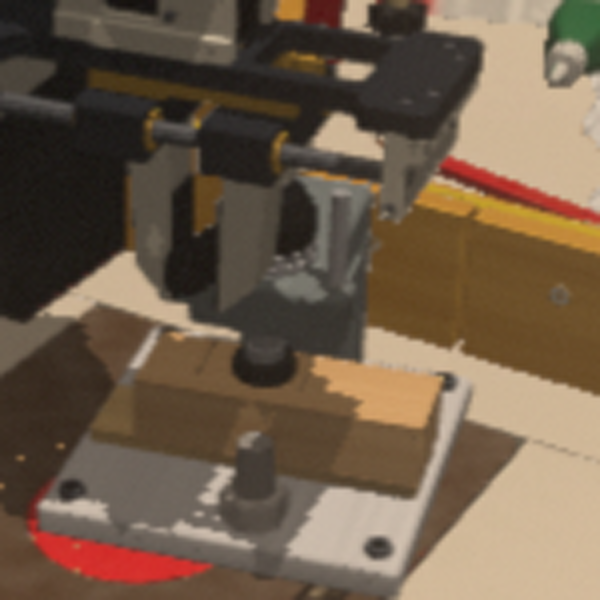

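Call:
send_rows(
  steps=[
    [0.1,-0.24,0,0.0,0.03],
    [0.1,-0.48,0,0.01,0.06],
  ],
)

```text
clock: 16.42
position: [0.5578, -0.0601, 0.1349]
ee_rot: [-1.256, 1.133, -1.135]
force: [-1.5, -2.2, 4.9]
width: 0.176
```

```bash
python3 - <<'E'
from h import *
st();avg(4)
E
```

```text
clk 16.425 pos [ 0.5578 -0.0601  0.1349] yaw -1.469 phi_yaw 0.143 phi_pos 0.119 r 0.0786
F [-1.51 -2.17  4.91] T [-0.335  0.284  0.338] w 0.1760017531459632 cw torque on lever: rxF 0.154 +Mz 0.338 tilt [ 0.001 -0.001 -1.   ] j [-0.66  0.6   1.01  1.9  -0.61  0.99 -0.84]
[0.492 0.369 0.407 0.368] mean [0.072 0.337 6.118] 0.409
```

```bash
python3 - <<'E'
from h import *
def pr(pos,yaw):
    X=np.array([np.cos(yaw),np.sin(yaw),0])
    P=[np.array(pos)+X*k for k in(-.027,-.008,0,.008,.027)]
    print(((proj("scene",P)-[270,150])*4).round(0).tolist())
pr([.5584,-.0641,.1349],-1.408)
pr([.559,-.0698,.1975],-1.348); 
X=np.array([np.cos(-1.348),np.sin(-1.348),0]); P=np.array([.559,-.0698,.1975]); print(((proj("scene",[P-X*.023,P+X*.023])-[270,150])*4).round())
s=st()
a=imaging.get_image("scene")[150:300,270:420]; cv2.imwrite("pics/s9z.png",cv2.resize(a,(600,600),interpolation=cv2.INTER_CUBIC))
E
```

```text
[[140.0, 278.0], [184.0, 288.0], [203.0, 292.0], [222.0, 296.0], [268.0, 305.0]]
[[152.0, 138.0], [200.0, 146.0], [220.0, 149.0], [240.0, 152.0], [289.0, 160.0]]
[[162. 140.]
 [279. 158.]]
clk 16.625 pos [ 0.5578 -0.0599  0.1349] yaw -1.468 phi_yaw 0.142 phi_pos 0.121 r 0.0786
F [-2.01 -0.21  5.86] T [-0.062  0.45   0.365] w 0.17348761307808078 cw torque on lever: rxF -0.003 +Mz 0.365 tilt [ 0.001 -0.001 -1.   ] j [-0.66  0.6   1.01  1.9  -0.61  0.99 -0.84]
```

View pics/s9z.png

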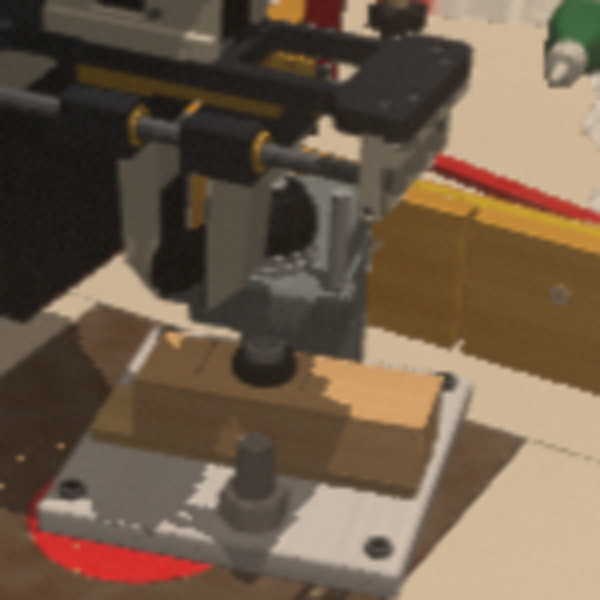

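Call:
send_rows(
  steps=[
    [0.1,-0.16,0,0.0,0.015],
    [0.1,-0.32,0,0.01,0.03],
  ],
)

```text
clock: 16.92
position: [0.5575, -0.0574, 0.1349]
ee_rot: [-1.243, 1.155, -1.158]
force: [-1.1, -3.8, 4.4]
width: 0.175
```

```bash
python3 - <<'E'
from h import *
st();avg(5)
E
```

```text
clk 16.925 pos [ 0.5575 -0.0574  0.1349] yaw -1.499 phi_yaw 0.173 phi_pos 0.153 r 0.0786
F [-1.14 -3.82  4.42] T [-0.761  0.427  0.34 ] w 0.1747962430292735 cw torque on lever: rxF 0.291 +Mz 0.340 tilt [ 0.001 -0.002 -1.   ] j [-0.67  0.61  1.02  1.9  -0.62  0.99 -0.87]
[0.631 0.5   0.529 0.591 0.443] mean [0.227 0.312 6.085] 0.539
```

Call:
send_rows(
  steps=[
    [0.1,-0.12,0,0.0,0.01],
    [0.1,-0.24,0,0.01,0.02],
  ],
)

```text
clock: 17.42
position: [0.5574, -0.0554, 0.1349]
ee_rot: [-1.234, 1.17, -1.173]
force: [-1.9, -4.8, 5.4]
width: 0.176
```

```bash
python3 - <<'E'
from h import *
st();avg(6)
E
```

```text
clk 17.425 pos [ 0.5574 -0.0554  0.1349] yaw -1.519 phi_yaw 0.194 phi_pos 0.178 r 0.0786
F [-1.94 -4.85  5.43] T [-1.151  0.477  0.367] w 0.17620596018158374 cw torque on lever: rxF 0.370 +Mz 0.367 tilt [ 0.001 -0.002 -1.   ] j [-0.68  0.61  1.03  1.9  -0.62  1.   -0.89]
[0.737 0.719 0.698 0.631 0.585 0.564] mean [0.35  0.306 5.984] 0.656
```

```bash
python3 - <<'E'
from h import *
avg(12)
E
```

```text
[0.578 0.674 0.529 0.594 0.632 0.629 0.655 0.582 0.623 0.608 0.623 0.682] mean [0.359 0.258 5.98 ] 0.617
```

Call:
send_rows(
  steps=[
    [0.1,0.5,0,0.01,-0.06],
    [0.1,1.0,0,0.05,-0.12],
    [0.1,1.0,0,0.05,-0.12],
    [0.5,1.0,0,0.05,-0.12],
    [0.5,1.0,0,0.05,-0.12],
    [0.5,1.0,0,0.05,-0.12],
    [0.5,1.0,0,0.05,-0.12],
  ],
)

```text
clock: 19.2
position: [0.5582, -0.0637, 0.1343]
ee_rot: [-1.287, 1.08, -1.08]
force: [-0.0, -0.2, -0.2]
width: 0.492
```

Call:
send_rows(
  steps=[
    [0.5,0,-2,0,0],
    [0.5,0,-6,0,0],
    [0.5,0,-12,0,0],
    [0.5,0,-14,-6,0],
    [0.5,0,-14,-12,0],
    [0.5,0,-14,-18,0],
    [0.5,0,-14,-18,0],
    [0.5,0,-14,-18,0],
  ],
)

```text
clock: 20.2
position: [0.3801, -0.0956, 0.2749]
ee_rot: [-1.28, 1.082, -1.077]
force: [0.5, -0.2, 0.1]
width: 0.499
```

```bash
python3 - <<'E'
from h import *
st()
a=imaging.get_image("scene")[150:300,270:420]; cv2.imwrite("pics/s10z.png",cv2.resize(a,(600,600),interpolation=cv2.INTER_CUBIC))
a=imaging.get_image("top")[140:280,250:390]; cv2.imwrite("pics/t10z.png",cv2.resize(a,(600,600),interpolation=cv2.INTER_CUBIC))
E
```

```text
clk 20.2 pos [ 0.3801 -0.0956  0.2749] yaw -1.397 phi_yaw 0.072 phi_pos 0.069 r 0.2597
F [ 0.53 -0.15  0.13] T [-0.032  0.15  -0.037] w 0.4993435850787084 cw torque on lever: rxF 0.063 +Mz -0.037 tilt [ 0.002  0.006 -1.   ] j [-1.09 -0.17  1.12  2.07  0.16  1.15 -1.44]
```

View pics/s10z.png

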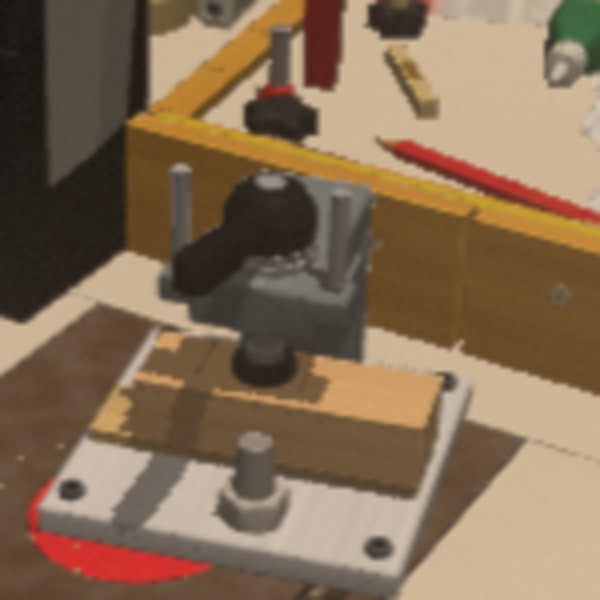

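View pics/t10z.png

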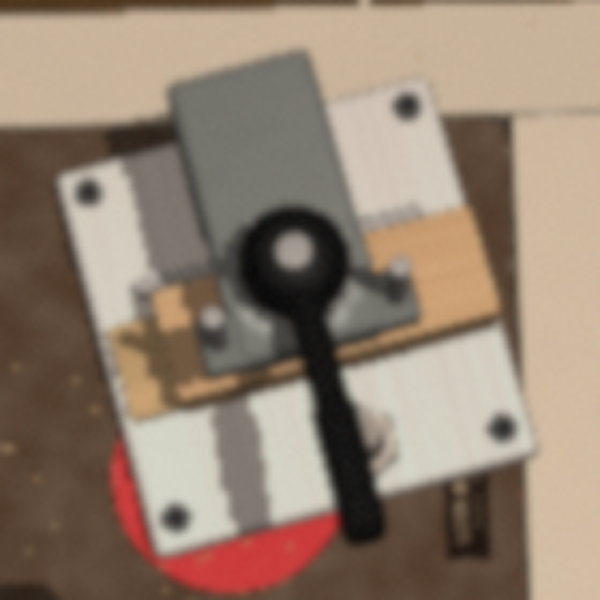

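```bash
python3 - <<'E'
from h import *
a=cv2.imread("pics/scene0.png"); b=imaging.get_image("scene")
def up(i,x0,y0,x1,y1): return cv2.resize(i[y0:y1,x0:x1],None,fx=8,fy=8,interpolation=cv2.INTER_CUBIC)
for nm,(x0,y0,x1,y1) in dict(cap=(329,190,347,201),nut=(323,256,346,284),mapleR=(355,238,384,276),ref=(350,195,364,222)).items():
    t=up(a,x0,y0,x1,y1); w=up(b,x0-5,y0-5,x1+5,y1+5); r=cv2.matchTemplate(w,t,cv2.TM_CCOEFF_NORMED); m=cv2.minMaxLoc(r); print(nm,round(m[1],3),(np.array(m[3])/8-5))
print(proj("scene",[[*H,.147],[*H,.149]]))
E
```

```text
cap 0.997 [0. 0.]
nut 0.935 [-0.125  0.   ]
mapleR 0.999 [0. 0.]
ref 0.705 [ 0.375 -0.25 ]
[[337.83365262 195.31725139]
 [337.87367724 194.23617167]]
```

```bash
python3 -c "
from cell import arm
print(arm.sign_off())"
```

```text
the job is handed in; nothing more can be done
None
```

The maple is clamped and the job is handed in, at about 20 s of the 72 s allowed. I turned the lever clockwise to about 0.67 rad, just short of its stop pin. I then lifted it off its serrations, swung it back three teeth, let it drop in and turned on until it was tight.

**Clamping torque:** The final torque at the lever, from the wrist sensor, was 0.62–0.67 N m. That is about 7.6–8.3 N at the middle of the grip, so slightly above your 7.5 N target but within 7–9 N. By your figures this means roughly 50–60 N under the foot. I could not measure the foot force directly, and single readings scattered by about ±0.05 N m.

**Unexpected spring-back:** After the first release the lever sat about 0.16 rad back from where I had held it. I gripped it again and turned it to the same angle. The torque rose almost steadily back to about the same value, so I took this as spring in the tooth engagement, not the screw unwinding. I did not turn it any further, and after the second release it came to rest in the same place.

**Final picture checks:**
- **Lever:** the hub cap has not moved in the picture since the start, so the lever is down in its serrations.
- **Maple:** no shift in the picture.
- **Collet nut:** within about 0.1 pixel of its start position.
- **Robot:** clear of everything.
- **Failed check:** the control match on a fixed part of the jig scored poorly (0.71), because the lever had covered part of that patch at the start, so I disregarded it.

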